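# Zero the press gauge and hold a lens barrel seated in the V-block

### The arm

A 7-joint arm with a two-finger parallel gripper is mounted at the origin on a cart in front of the work surface, level with it; the furniture and walls round the work are solid. World frame = base frame: x ahead of the robot, y to its left, z up, the work surface at z = 0. Lengths are in m, angles in degrees, forces in N, time in s.
With the tool pointing down it reaches from about 0.425 to 0.875 m from the base axis. Payload 4.7 kg.
Tool frame: the origin (TCP) lies on the centre line of the jaws, within the pads' length; the fingertips stand 8 mm ahead of it and the grasp point (between the pads) lies 11 mm behind it; z points along the fingers, x is the direction in which the jaws open and shut, and the axes are right-handed (so a half turn about z gives the same grasp; the last joint's range is limited). The gripper opens to 87 mm and grips with 3 to 60 N. Pads are 19 mm wide; open, the fingers measure 117 mm over their backs; the gripper's body (75 mm by 190 mm) begins 51 mm behind the grasp point.
Start: joints at [70.823, 18.392, -4.016, 83.108, 1.295, 78.541, -3.26], TCP at [0.222, -0.611, 0.231] pointing down, gripper open.
Joint ranges: [-163.93, 163.93], [-17.29, 119.83], [-79.2, 71.16], [3.27, 140.29], [-89.18, 269.18], [5.43, 117.66], [-154.24, 154.24]. Speed limits (degrees/s): [147.25, 147.25, 180, 180, 180, 180, 180].

### API

Orientations are given as [roll, pitch, yaw] about the fixed x, y, z axes, in that order (R = Rz(yaw) Ry(pitch) Rx(roll)).
In Python, from cell import telemetry, read_camera, get_calibration, sign_off gives the robot as it stands. The module is installed in compiled form; this text tells all that it offers.
- The arm moves only by the tool carry_out, never from a script. Its arguments are lists of equal length, an entry for each row: "translation": the shift along the tool's x, y, z in cm, a list of three; "turn": the turn about the tool's z in rad; "gripper": the opening, from 0 (shut) to 1 (fully open). In form: {"translation": [[dx, dy, dz], ...], "turn": [turn, ...], "gripper": [gripper, ...]}. A call has 1 to 5 rows; each row is the pose to reach, as a shift and turn from the pose commanded when the call began, along the tool's axes at that moment; what a row does not reach only later rows make up. A row lasts 1/8 s, in which the tool goes at most 62.5 mm and 10.7 degrees, less where a joint would pass 70% of its speed; a pose out of reach is approached as far as the arm can. A call with a gripper value outside its range is refused whole. The fingers move at their own pace and stop on an object; "squeeze" is the grip in N (left out, the last holds). Time passes only in rows, so rows that repeat a pose let the fingers close. It gives the time, the measured TCP pose, the force and the opening at its end, in the units of the state.
- telemetry.get_obs(): the state, without advancing time (a new reading comes with each control period).
- read_camera(name): name is "side" or "top" or "wrist"; returns the picture (400x640x3 uint8, red, green, blue); there is no depth.
- get_calibration(name): a dict with "fx", "fy", "cx", "cy" (pixels), "R" (3x3) and "t" (3): a world point X has camera coordinates R X + t. Camera axes: x right, y down, z forward; pixel columns grow to the right and rows downward; lengths in m; the calibration is good to about 2 mm. A picture is of the moment at which its call begins: read the wrist's pose just before it. get_calibration takes no time and is no camera call; for the wrist camera it gives the pose at the moment of the call.
- sign_off(): hands the job in, once; it reports no verdict.
The state is a dict: "time_s": time; "qpos": joint angles; "joint_velocities": joint speeds; "effort": joint torques, N m; "tool_pos": TCP position; "tool_rot": TCP orientation; "force": force on the tool from outside, world axes, zero at the start; "wrist_torque": the same for the moment, N m; "grip_width": finger opening in m.
Only numpy, scipy, OpenCV 4.12 (cv2) and the standard library are available. Lean on these libraries where they do the work, as an engineer would, in place of code of your own. Each camera call takes 0.05 s, during which the arm holds its last target.

### The job

With the V-block still empty, turn the black tare knob until its white pointer stands on the red zero mark. Then take the lens barrel from its grey cradle, lay it lengthwise and centred in the sprung V-block, and press it gently onto both flanks until the red index stands in the green band, never driving the block down onto its stop. Finish while still holding the barrel pressed there, the knob still on zero and the cup, timer and dropper bottle left alone.

Things in the scene. Friction and masses are not known exactly. Their poses are not given: they have to be found in the camera images.
- fixture: the fixed test fixture: blue base plate 120 x 290 x 12 mm. Origin on the worktop under the centre of the V-block; z up; its y runs along the V groove, its x across it. The base reaches from y = -200 to +90 mm. The tare knob stands at y = -150 mm; a white press scale, 50 mm high, at x = -30, y = +60 to +86 mm, with a green band and a red line below it.
- tare_knob (a joint): angle of the tare knob in rad, 0 = white pointer on the red zero mark (pointer along the fixture's -x); positive = counter-clockwise seen from above; free between -1.6 and 1.6, light friction, stays where it is left. It starts counter-clockwise of zero. On zero is within 0.07.
- knob_grip (a point): point on the knob's upright axis, at 57 mm above the worktop. The knob is a black bar grip 14 mm wide, 46 mm long and 28 mm high (from 41 to 69 mm above the worktop), on a round skirt of radius 22 mm with its top at 41 mm; the point's x axis runs along the bar and turns with it, and the pointer is at its -x end.
- v_seat (a point): where the barrel's axis lies when seated, mid V-block, 87 mm above the worktop unloaded; moves with the block. y along the groove, x across. Two 90 degree V cheeks 14 mm thick, centred at y = +-44 mm, 68 mm wide, tops about level with the axis, stand on a plate whose top is 45 mm below it; 74 mm between them are free for fingers. The block floats +-5 mm along x on a soft spring (0.4 N/mm).
- v_press (a joint): how far the sprung V-block has sunk, in m: 0 at rest, stop at 0.012. It starts to sink at about 2 N and takes 1.2 N per mm more (9 N at mid-band); the barrel's own weight barely sinks it. The green band is 0.004 to 0.008 (index inside it), its middle 0.006; more than 0.011 counts as driven onto the stop.
- v_flank_near: the two flanks of the V (one on each cheek) on the fixture's -x side, steel, moving with the block; origin on the block, not on the flanks: use point v_seat
- v_flank_far: the two flanks of the V on the fixture's +x side, as the near ones
- lens_barrel: loose lens barrel, 160 g: plain cylinder of 32 mm diameter and 130 mm length, silver with a black ribbed grip in the middle 40 mm, a brass ring and glass at both ends. Origin at its centre, y along its axis; it may be laid in either way round. It starts lying level in the cradle, its axis 50 mm above the worktop.
- cradle: fixed grey cradle, base 80 x 112 x 8 mm; origin on the worktop under its centre, y along the barrel. Two U-shaped supports 12 mm thick, centred 44 mm either side along y, 56 mm wide and 52 mm high, with a slot 35 mm wide open to the top; the middle 76 mm of the barrel is free on both sides and down to the 8 mm base.
- sample_cup: bystander: clear sample cup with red lid, 61 mm wide, 68 mm high, behind the fixture; origin under its centre
- timer: bystander: white lab timer 56 x 62 x 20 mm, in front of the fixture; origin under its centre
- dropper_clear: bystander: small dropper bottle, 26 mm wide, 70 mm high, in front of the cradle; origin under its centre
Mind the look-alikes: they are no part of the job. What is shaped like the lens_barrel but pink is not meant.

How it is judged:
By the outcome, as a careful person would: the job done as asked, in the order asked, and still so for the second after the job is handed in, while the arm keeps its last pose, push and grip.
It also fails if it takes over 51 s, if anything falls off the work surface, if the arm or the gripper's body presses on something with over 40 N, if the wrist force passes 120 N, or if a joint passes its speed limit or range.

## Working session

There is one attempt and no reset: what is moved stays moved. The work goes in short steps, Python scripts to look and compute and a tool call to move; the robot and the scene stay as the last step left them, time stands still between calls to the robot, and variables do not carry over. Pictures are saved under pics/ and viewed, and the job is handed in when it is done.

Besides the shell and the picture viewer there is one more tool, called after "Request:" as name(argument=value, ...) on one line, values as JSON. carry_out: Moves the arm, as the interface text tells. Its arguments: {"type":"object","properties":{"translation":{"type":"array","items":{"type":"array","items":{"type":"number"}}},"turn":{"type":"array","items":{"type":"number"}},"gripper":{"type":"array","items":{"type":"number"}},"squeeze":{"type":"number"}},"required":["translation","turn","gripper"]}

```bash
mkdir -p pics; cat > h.py <<'E'
import numpy as np, cv2
from cell import telemetry, read_camera, get_calibration, sign_off
def st():
    o=telemetry.get_obs()
    print({k:np.round(o[k],4).tolist() for k in ("time_s","qpos","tool_pos","tool_rot","force","wrist_torque","grip_width")})
    return o
def snap(cam,name):
    c=get_calibration(cam); im=read_camera(cam)
    cv2.imwrite(f"pics/{name}.png",im[:,:,::-1]); np.savez(f"pics/{name}.npz",im=im,**{k:np.array(c[k]) for k in c})
def load(name): return np.load(f"pics/{name}.npz")
def crop(name,x0,y0,w,h,s,out):
    im=cv2.imread(f"pics/{name}.png")[y0:y0+h,x0:x0+w]
    cv2.imwrite(f"pics/{out}.png",cv2.resize(im,None,fx=s,fy=s,interpolation=cv2.INTER_CUBIC))
def ray(name,u,v):
    c=load(name); R=c["R"];t=c["t"]
    d=R.T@np.array([(u-c["cx"])/c["fx"],(v-c["cy"])/c["fy"],1]); return -R.T@t,d/np.linalg.norm(d)
def atz(name,u,v,z):
    o,d=ray(name,u,v); return o+d*(z-o[2])/d[2]
def tri(*obs):
    A=np.zeros((3,3));b=np.zeros(3);L=[]
    for n,u,v in obs:
        o,d=ray(n,u,v);P=np.eye(3)-np.outer(d,d);A+=P;b+=P@o;L.append((o,P))
    X=np.linalg.solve(A,b); return X,[float(np.linalg.norm(P@(X-o))) for o,P in L]
def proj(name,X):
    c=load(name);p=c["R"]@np.array(X)+c["t"];return c["fx"]*p[0]/p[2]+c["cx"],c["fy"]*p[1]/p[2]+c["cy"]
E
python3 - <<'E'
from h import *
st(); snap("top","t0"); snap("side","s0"); snap("wrist","w0")
for n in("t0","s0","w0"):
    c=load(n);print(n,c["fx"],c["cx"],c["cy"],(-c["R"].T@c["t"]).round(3),c["R"].round(2).tolist())
E
```

```text
{'time_s': 0.0, 'qpos': [70.8229, 18.4398, -4.016, 83.1752, 1.295, 78.5402, -3.2609], 'tool_pos': [0.2219, -0.6104, 0.2295], 'tool_rot': [179.9944, 0.1099, -70.0136], 'force': [0.1418, 0.6674, -0.6365], 'wrist_torque': [-0.0261, 0.0137, -0.0188], 'grip_width': 0.0871}
t0 465.9242675289437 317.46962452606533 203.44829369138725 [ 0.467 -0.074  1.021] [[0.02, -1.0, 0.01], [-1.0, -0.02, -0.06], [0.06, -0.01, -1.0]]
s0 446.06415598550115 317.18327089884264 199.81698688279272 [ 0.406 -0.715  0.895] [[0.99, -0.15, 0.01], [-0.11, -0.77, -0.63], [0.1, 0.62, -0.78]]
w0 296.3988859468087 316.73695169606094 202.90313442941004 [ 0.288 -0.586  0.383] [[0.34, -0.94, -0.0], [-0.91, -0.33, 0.26], [-0.25, -0.09, -0.97]]
```

View pics/t0.png

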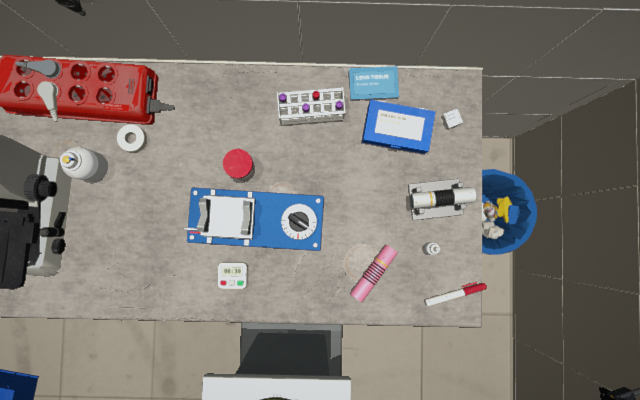

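View pics/s0.png

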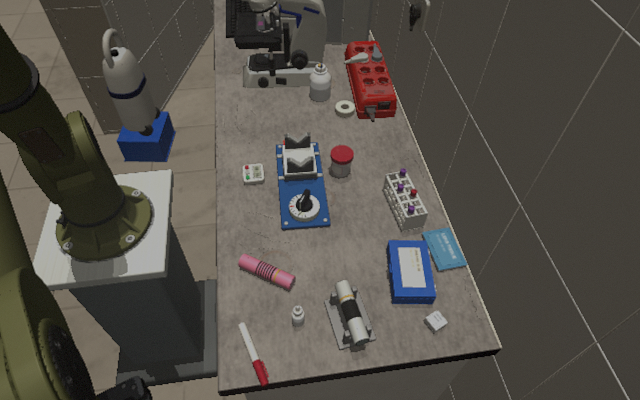

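View pics/w0.png

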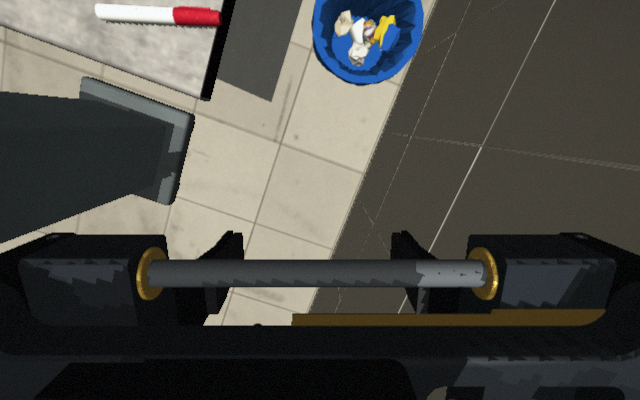

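```bash
python3 - <<'E'
from h import *
crop("t0",180,180,150,80,5,"c1"); crop("t0",395,165,100,70,7,"c2"); crop("s0",265,125,80,110,5,"c3"); crop("s0",310,270,80,90,6,"c4")
E
```

```text
(no output)
```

View pics/c1.png

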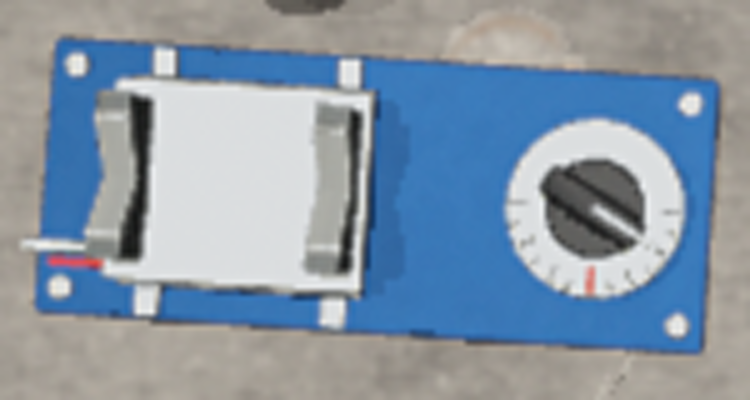

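View pics/c2.png

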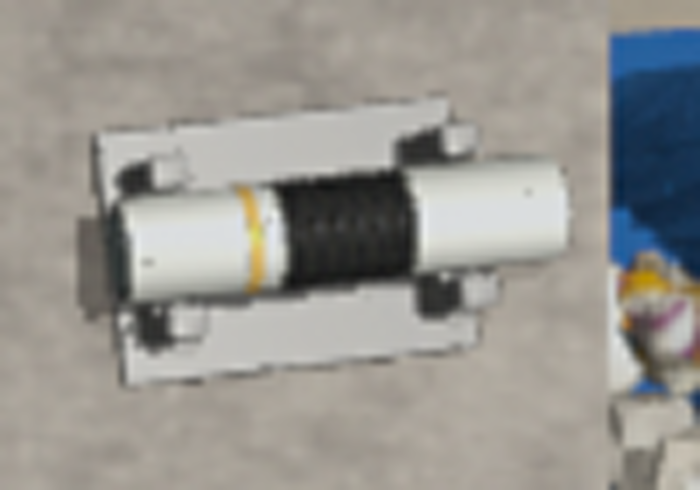

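View pics/c3.png

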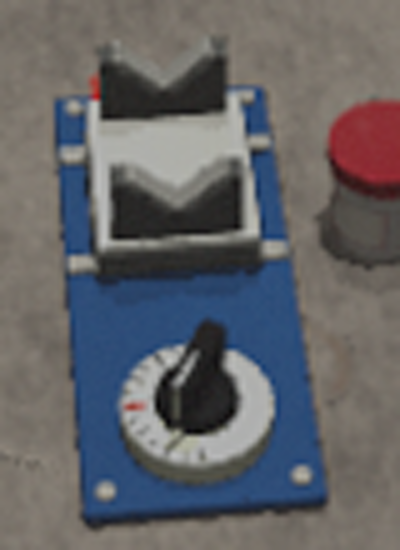

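View pics/c4.png

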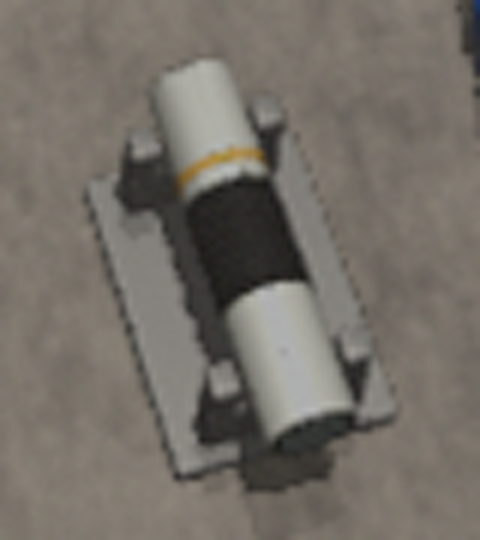

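```bash
python3 - <<'E'
from h import *
P=[(60,38),(718,80),(702,352),(38,312)]
W=[atz("t0",180+a/5,180+b/5,.012) for a,b in P]
print("fix corners",np.round(W,4).tolist())
# side: left corners: (57,97),(262,88),(325,515),(85,520)
S=[(57,97),(262,88),(325,515),(85,520)]
W2=[atz("s0",265+a/5,125+b/5,.012) for a,b in S]; print(np.round(W2,4).tolist())
def fix(W,order):
    W=np.array(W)[order][:,:2]
    M=np.array([[60,90],[60,-200],[-60,-200],[-60,90]])/1000
    mc=M.mean(0);wc=W.mean(0);H=((M-mc).T@(W-wc));a=np.arctan2(H[0,1]-H[1,0],H[0,0]+H[1,1])
    R=np.array([[np.cos(a),-np.sin(a)],[np.sin(a),np.cos(a)]]);t=wc-R@mc
    print("yaw",np.degrees(a),"origin",t.round(4),"res",(W-(M@R.T+t)).round(4).tolist());return R,t
R,t=fix(W,[0,1,2,3]); print("knob",R@[0,-.15]+t)
R,t=fix(W2,[1,2,3,0]);print("knob",R@[0,-.15]+t)
# screws? knob centre
# barrel ends/brass/black corners
T=[(283,233),(415,225)]
print("barrel black ends top view z=.066ish", [atz("t0",395+a/7,165+b/7,.05).round(4).tolist() for a,b in T])
C=[(97,133),(447,97),(480,345),(125,383)]
W=np.array([atz("t0",395+a/7,165+b/7,.008) for a,b in C]);print("cradle",W.round(4).tolist(),W.mean(0).round(4))
C=[(88,188),(178,475),(395,412),(280,110)]
W=np.array([atz("s0",310+a/6,270+b/6,.008) for a,b in C[:3]]);print("cradle s",W.round(4).tolist(),(W[0]+W[2]).round(4)/2)
E
```

```text
fix corners [[0.5553, 0.1927, 0.012], [0.5434, -0.0931, 0.012], [0.4257, -0.0887, 0.012], [0.4367, 0.1977, 0.012]]
[[0.439, 0.2027, 0.012], [0.5548, 0.1938, 0.012], [0.5403, -0.1034, 0.012], [0.4251, -0.0898, 0.012]]
yaw -2.2812972413264005 origin [0.4924 0.1071] res [[-0.0007, -0.0019], [-0.001, 0.002], [0.0012, 0.0017], [0.0006, -0.0018]]
knob [ 0.48647561 -0.04278711]
yaw -3.1544539341793323 origin [0.4928 0.1058] res [[-0.0029, 0.0015], [-0.0014, -0.0062], [0.0032, 0.0009], [0.0012, 0.0038]]
knob [ 0.48455467 -0.04400878]
barrel black ends top view z=.066ish [[0.541, -0.3264, 0.05], [0.5443, -0.3659, 0.05]]
cradle [[0.5742, -0.2789, 0.008], [0.588, -0.3884, 0.008], [0.5106, -0.399, 0.008], [0.4964, -0.2885, 0.008]] [ 0.5423 -0.3387  0.008 ]
cradle s [[0.4969, -0.2899, 0.008], [0.5099, -0.3975, 0.008], [0.5871, -0.3869, 0.008]] [ 0.542  -0.3384  0.008 ]
```

Request:
carry_out(translation=[[-44.3, -44.2, 0], [-44.3, -44.2, 0], [-44.3, -44.2, 0], [-44.3, -44.2, 0], [-44.3, -44.2, 0]], turn=[-0.56, -0.56, -0.56, -0.56, -0.56], gripper=[0.6, 0.6, 0.6, 0.6, 0.6])

```text
time_s: 0.78
tool_pos: [0.3545, -0.3255, 0.2304]
tool_rot: [180.0, -0.0, -37.9]
force: [0.5, -0.9, 0.6]
grip_width: 0.0537
```

Request:
carry_out(translation=[[-7.1, -30.5, 0], [-7.1, -30.5, 0], [-7.1, -30.5, 0], [-7.1, -30.5, 0], [-7.1, -30.5, 0]], turn=[0, 0, 0, 0, 0], gripper=[0.6, 0.6, 0.6, 0.6, 0.6])

```text
time_s: 1.4
tool_pos: [0.4855, -0.0422, 0.2306]
tool_rot: [180.0, -0.1, -38.0]
force: [0.7, -0.9, -0.0]
grip_width: 0.0522
```

```bash
python3 - <<'E'
from h import *
st(); snap("wrist","w1"); st()
E
```

```text
{'time_s': 1.4, 'qpos': [41.8534, -0.1289, -39.5656, 104.3155, -0.0322, 75.7507, -35.6622], 'tool_pos': [0.4855, -0.0422, 0.2306], 'tool_rot': [179.978, -0.0566, -37.958], 'force': [0.7325, -0.8751, -0.0476], 'wrist_torque': [-0.0687, -0.1151, -0.0029], 'grip_width': 0.0522}
{'time_s': 1.45, 'qpos': [41.5172, 0.0121, -40.2218, 104.1418, -0.3209, 75.6322, -35.9328], 'tool_pos': [0.4883, -0.0319, 0.2312], 'tool_rot': [-179.6146, 0.0118, -37.3072], 'force': [1.1915, 6.5541, 1.2731], 'wrist_torque': [0.4731, -0.1667, 0.0665], 'grip_width': 0.0524}
```

View pics/w1.png

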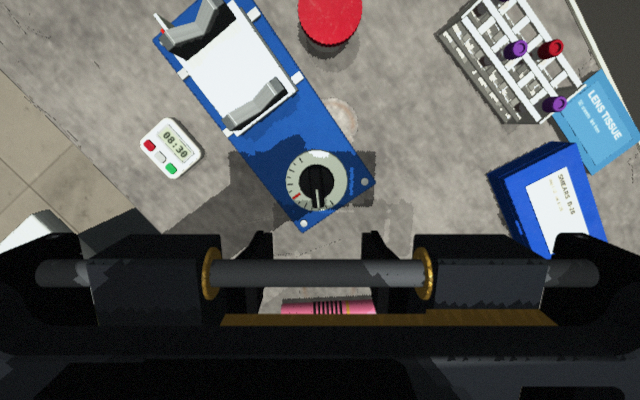

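Request:
carry_out(translation=[[0, 0, 0], [0, 0, 0], [0, 0, 0]], turn=[0, 0, 0], gripper=[0.6, 0.6, 0.6])

```text
time_s: 1.82
tool_pos: [0.4847, -0.0457, 0.2303]
tool_rot: [180.0, 0.0, -38.1]
force: [-0.0, -0.3, 0.2]
grip_width: 0.0525
```

```bash
python3 - <<'E'
from h import *
st(); snap("wrist","w2"); crop("w2",270,130,120,110,6,"c5"); crop("w2",140,0,180,150,4,"c6")
E
```

```text
{'time_s': 1.825, 'qpos': [42.0382, -0.1504, -39.3173, 104.3666, -0.0715, 75.7801, -35.3695], 'tool_pos': [0.4847, -0.0457, 0.2303], 'tool_rot': [179.9612, 0.0096, -38.1081], 'force': [-0.0485, -0.321, 0.2238], 'wrist_torque': [-0.0429, -0.0963, 0.0073], 'grip_width': 0.0525}
```

View pics/c5.png

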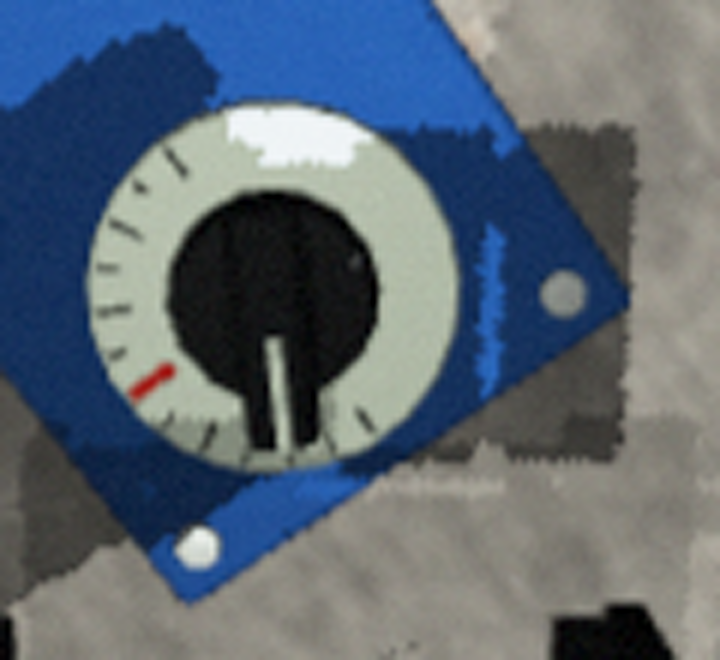

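View pics/c6.png

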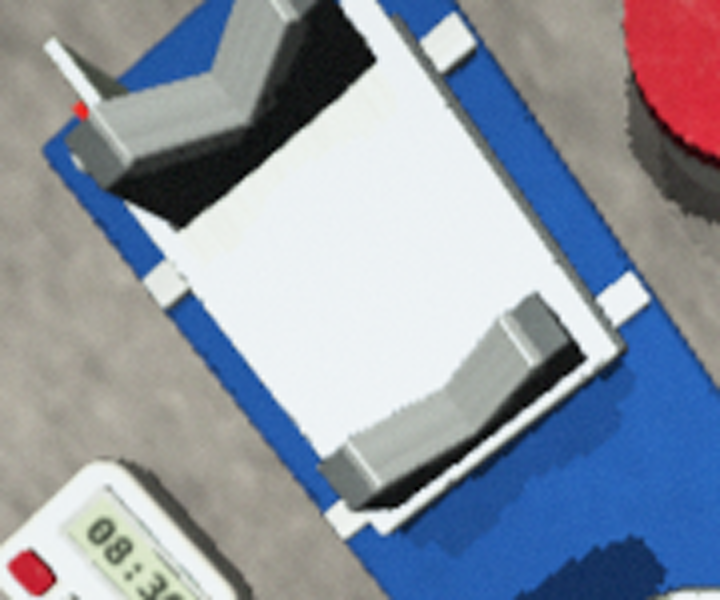

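```bash
python3 - <<'E'
from h import *
w=lambda a,b,z:atz("w2",270+a/6,130+b/6,z)
v=lambda a,b,z:atz("w2",140+a/4,0+b/4,z)
p=[w(630,305,.012),w(190,603,.012),v(45,150,.012)]
print(np.round(p,4).tolist())
d=p[0]-p[1];print("yaw from short",np.degrees(np.arctan2(d[1],d[0])))
d=p[2]-p[1];print("yaw from long",np.degrees(np.arctan2(d[1],d[0]))-90, np.linalg.norm(d))
print("skirt",w(273,292,.041).round(4))
a,b=w(272,338,.069),w(286,450,.069);print("pointer",a.round(4),b.round(4),np.degrees(np.arctan2(b[1]-a[1],b[0]-a[0])))
r1,r2=w(134,396,.026),w(174,369,.026);d=r1-r2;print("red mark",r1.round(4),r2.round(4),np.degrees(np.arctan2(d[1],d[0])))
# V bottoms: near cheek front edge/back edge v-lines
print("near cheek v bottom at z=.087-.0226",[v(445,388,.0644).round(4).tolist(),v(478,430,.0644).round(4).tolist()])
print("far cheek",[v(213,72,.0644).round(4).tolist(),v(246,125,.0644).round(4).tolist()])
# top outer corners near cheek z=.087ish
print([v(*q,.087).round(4).tolist() for q in((325,462),(372,505),(535,293),(585,352),(70,130),(115,190))])
# tri knob top: pointer end with top view
print(tri(("w2",270+286/6,130+450/6),("t0",180+640/5,180+238/5)))
print(tri(("w2",270+272/6,130+338/6),("t0",180+597/5,180+208/5)))
E
```

```text
[[0.5417, -0.091, 0.012], [0.426, -0.0857, 0.012], [0.4378, 0.1992, 0.012]]
yaw from short -2.6321564198038394
yaw from long -2.3605931317875815 0.2851507542002462
skirt [ 0.4872 -0.038   0.041 ]
pointer [ 0.4851 -0.0405  0.069 ] [ 0.4742 -0.0585  0.069 ] -121.20514274181691
red mark [ 0.4493 -0.0395  0.026 ] [ 0.4594 -0.0401  0.026 ] 176.27919010204502
near cheek v bottom at z=.087-.0226 [[0.4906, 0.0719, 0.0644], [0.4905, 0.059, 0.0644]]
far cheek [[0.4942, 0.1596, 0.0644], [0.4925, 0.1465, 0.0644]]
[[0.4594, 0.0728, 0.087], [0.4615, 0.0584, 0.087], [0.5234, 0.0703, 0.087], [0.5243, 0.0533, 0.087], [0.4632, 0.1605, 0.087], [0.4624, 0.1457, 0.087]]
(array([ 0.4732336 , -0.06102267,  0.05978862]), [0.0007461976204867224, 0.000746197620486668])
(array([ 0.48484162, -0.04272432,  0.05970772]), [0.0012019148716540052, 0.0012019148716540396])
```

Request:
carry_out(translation=[[-0.1, -0.3, 4], [-0.1, -0.3, 8], [-0.1, -0.3, 12], [-0.1, -0.3, 13], [-0.1, -0.3, 13]], turn=[-0.06, -0.12, -0.12, -0.12, -0.12], gripper=[0.6, 0.6, 0.6, 0.6, 0.6])

```text
time_s: 2.5
tool_pos: [0.4862, -0.0414, 0.1008]
tool_rot: [-180.0, 0.0, -31.1]
force: [0.3, -0.2, -0.2]
grip_width: 0.0525
```

Request:
carry_out(translation=[[0, 0, 0], [0, 0, 0], [0, 0, 0]], turn=[0, 0, 0], gripper=[0.6, 0.6, 0.6])

```text
time_s: 2.88
tool_pos: [0.4867, -0.0411, 0.1013]
tool_rot: [-180.0, -0.1, -31.1]
force: [0.3, -0.1, -0.2]
grip_width: 0.0519
```

```bash
python3 - <<'E'
from h import *
st(); snap("wrist","w3")
E
```

```text
{'time_s': 2.875, 'qpos': [39.9758, 7.8149, -40.3407, 113.3124, 5.8335, 60.7636, -34.0103], 'tool_pos': [0.4867, -0.0411, 0.1013], 'tool_rot': [-179.9924, -0.0872, -31.0593], 'force': [0.3245, -0.0653, -0.181], 'wrist_torque': [-0.0348, -0.0904, 0.0164], 'grip_width': 0.0519}
```

View pics/w3.png

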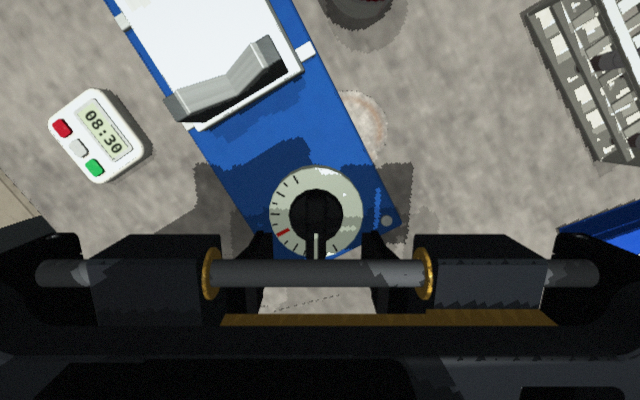

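Request:
carry_out(translation=[[0, 0, 2.5], [0, 0, 4.5], [0, 0, 4.9], [0, 0, 4.9], [0, 0, 4.9]], turn=[0, 0, 0, 0, 0], gripper=[0.6, 0.6, 0.6, 0.6, 0.6])

```text
time_s: 3.55
tool_pos: [0.4869, -0.041, 0.0524]
tool_rot: [-180.0, -0.1, -31.1]
force: [-0.1, -0.3, 0.0]
grip_width: 0.0521
```

Request:
carry_out(translation=[[0, 0, 0], [0, 0, 0], [0, 0, 0], [0, 0, 0], [0, 0, 0]], turn=[0, 0, 0, 0, 0], gripper=[0.3, 0.2, 0.1, 0.05, 0.05], squeeze=8)

```text
time_s: 4.18
tool_pos: [0.4861, -0.0409, 0.0515]
tool_rot: [180.0, 0.0, -31.1]
force: [-0.3, 1.0, 0.6]
grip_width: 0.0141
```

```bash
python3 - <<'E'
from h import *
st()
E
```

```text
{'time_s': 4.175, 'qpos': [38.5834, 12.1512, -39.7331, 115.8093, 9.4323, 55.172, -36.9913], 'tool_pos': [0.4861, -0.0409, 0.0515], 'tool_rot': [179.9924, 0.0149, -31.0563], 'force': [-0.3286, 1.0392, 0.5834], 'wrist_torque': [-0.0208, 0.0891, -0.0628], 'grip_width': 0.0141}
```

Request:
carry_out(translation=[[0, 0, 0], [0, 0, 0], [0, 0, 0], [0, 0, 0], [0, 0, 0]], turn=[0.1, 0.2, 0.3, 0.4, 0.5], gripper=[0.05, 0.05, 0.05, 0.05, 0.05])

```text
time_s: 4.8
tool_pos: [0.4857, -0.0405, 0.0515]
tool_rot: [179.9, 0.0, -59.9]
force: [-1.7, 1.0, 2.6]
grip_width: 0.0142
```

Request:
carry_out(translation=[[0, 0, 0], [0, 0, 0], [0, 0, 0], [0, 0, 0], [0, 0, 0]], turn=[0.1, 0.2, 0.3, 0.4, 0.5], gripper=[0.05, 0.05, 0.05, 0.05, 0.05])

```text
time_s: 5.42
tool_pos: [0.4856, -0.0401, 0.0515]
tool_rot: [179.9, 0.0, -88.5]
force: [-2.6, 1.6, 2.7]
grip_width: 0.0138
```

Request:
carry_out(translation=[[0, 0, 0], [0, 0, 0], [0, 0, 0], [0, 0, 0]], turn=[0.05, 0.072, 0.072, 0.072], gripper=[0.05, 0.05, 0.05, 0.05])

```text
time_s: 5.92
tool_pos: [0.4856, -0.04, 0.0515]
tool_rot: [179.9, 0.1, -92.4]
force: [-4.2, 4.4, 4.3]
grip_width: 0.0139
```

```bash
python3 - <<'E'
from h import *
st(); snap("top","t1"); snap("wrist","w4"); crop("t1",265,190,70,70,8,"c7")
E
```

```text
{'time_s': 5.925, 'qpos': [31.8359, 11.0147, -32.3888, 116.0314, 7.1134, 54.9257, -96.6026], 'tool_pos': [0.4856, -0.04, 0.0515], 'tool_rot': [179.9154, 0.0538, -92.4196], 'force': [-4.22, 4.4047, 4.277], 'wrist_torque': [0.8958, 0.8643, -0.0367], 'grip_width': 0.0139}
```

View pics/w4.png

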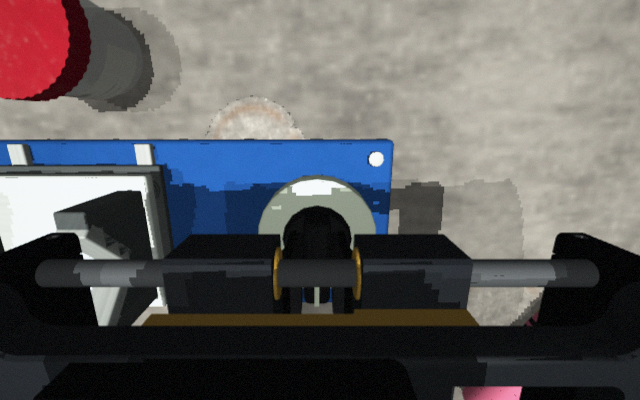

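Request:
carry_out(translation=[[0, 0, 0], [0, 0, 0], [0, 0, -3], [0, 0, -8], [0, 0, -13]], turn=[0, 0, 0, 0, 0], gripper=[0.3, 0.5, 0.5, 0.6, 0.6])

```text
time_s: 6.65
tool_pos: [0.4862, -0.0416, 0.1828]
tool_rot: [-180.0, -0.0, -92.5]
force: [0.5, -0.5, -0.3]
grip_width: 0.0502
```

Request:
carry_out(translation=[[0, 3, -5], [0, 3, -5], [0, 3, -5], [0, 3, -5]], turn=[0, 0, 0, 0], gripper=[0.6, 0.6, 0.6, 0.6])

```text
time_s: 7.15
tool_pos: [0.4557, -0.0398, 0.23]
tool_rot: [179.9, 0.0, -92.5]
force: [-0.7, -0.9, -0.2]
grip_width: 0.0526
```

```bash
python3 - <<'E'
from h import *
st(); snap("wrist","w5")
E
```

```text
{'time_s': 7.15, 'qpos': [35.7297, -4.4675, -32.0513, 107.9762, -2.4764, 75.9724, -88.1174], 'tool_pos': [0.4557, -0.0398, 0.23], 'tool_rot': [179.8536, 0.0367, -92.481], 'force': [-0.679, -0.8708, -0.1753], 'wrist_torque': [0.0187, 0.0328, -0.0079], 'grip_width': 0.0526}
```

View pics/w5.png

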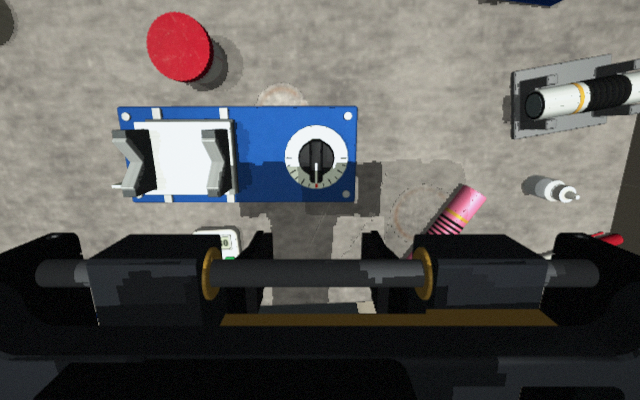

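```bash
python3 - <<'E'
from h import *
crop("w5",275,95,90,115,6,"c8"); crop("w5",100,95,160,110,5,"c9"); crop("w5",490,45,150,110,5,"c10")
E
```

```text
(no output)
```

View pics/c8.png

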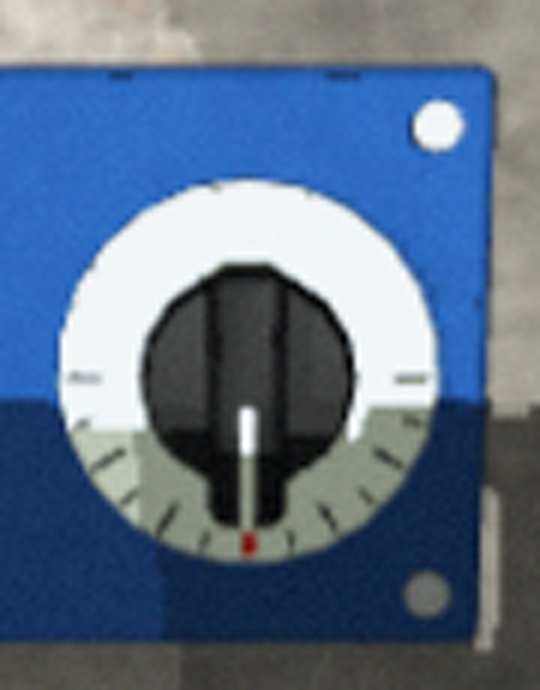

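View pics/c9.png

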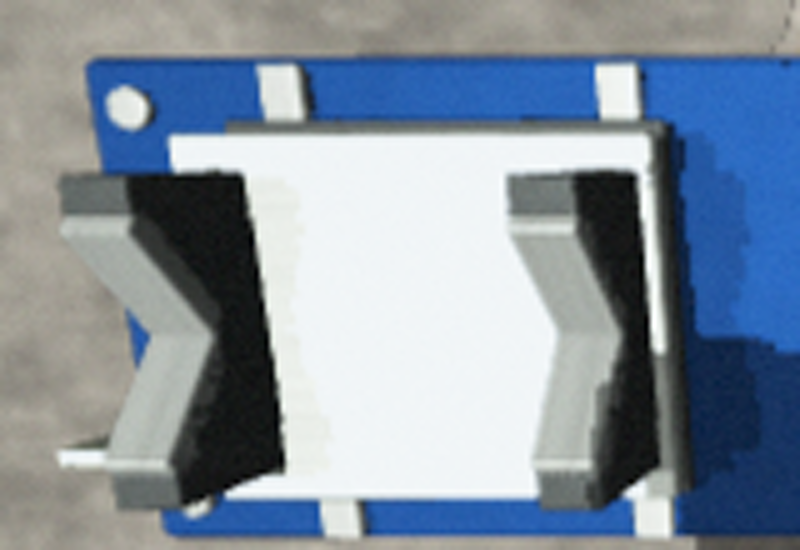

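View pics/c10.png

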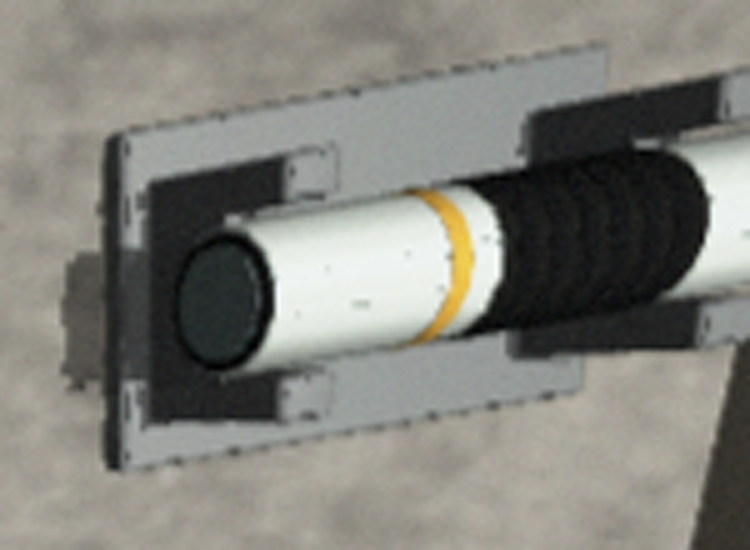

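```bash
python3 - <<'E'
from h import *
v=lambda a,b,z:atz("w5",100+a/5,95+b/5,z)
print([v(*q,.0644).round(4).tolist() for q in((150,334),(215,332),(560,334),(618,332))])
# cheek top ridge edges (flat top + V edge) z=.087
print([v(*q,.087).round(4).tolist() for q in((60,178),(128,178),(118,503),(182,503),(508,178),(575,178),(540,503),(603,503))])
k=lambda a,b,z:atz("w5",275+a/6,95+b/6,z)
a,b=k(247,410,.069),k(247,522,.069);print("ptr",a,b,np.degrees(np.arctan2(b[1]-a[1],b[0]-a[0])))
a,b=k(85,378,.026),k(411,379,.026);print("ticks",a,b,np.degrees(np.arctan2(b[1]-a[1],b[0]-a[0])))
a,b=k(20,68,.012),v(100,58,.012);print("edge",np.degrees(np.arctan2(b[1]-k(485,68,.012)[1],b[0]-k(485,68,.012)[0]))-90)
# tri v bottoms between w2 and w5
V=lambda a,b:("w5",100+a/5,95+b/5); U=lambda a,b:("w2",140+a/4,b/4)
for p,q in (((150,334),(213,72)),((215,332),(246,125)),((560,334),(445,388)),((618,332),(478,430))): print(tri(V(*p),U(*q)))
# barrel: gold ring & black start along top edges
c=lambda a,b,z:atz("w5",490+a/5,45+b/5,z)
print("cradle corner",c(120,135,.008),c(605,45,.008),c(120,468,.008),c(582,388,.008))
E
```

```text
[[0.4935, 0.1601, 0.0644], [0.4934, 0.146, 0.0644], [0.4897, 0.072, 0.0644], [0.4896, 0.0595, 0.0644]]
[[0.5266, 0.1568, 0.087], [0.5261, 0.1436, 0.087], [0.4617, 0.1595, 0.087], [0.4611, 0.1464, 0.087], [0.5228, 0.0698, 0.087], [0.5223, 0.0568, 0.087], [0.4579, 0.0727, 0.087], [0.4573, 0.0597, 0.087]]
ptr [ 0.48384631 -0.03978679  0.069     ] [ 0.46375026 -0.03890182  0.069     ] 177.47847770534972
ticks [ 0.4858644  -0.00732265  0.026     ] [ 0.48284362 -0.07240403  0.026     ] -92.6575025342044
edge -2.4349397651295988
(array([0.49415502, 0.15833328, 0.06707301]), [0.0003450937980128979, 0.00034509379801270354])
(array([0.49268604, 0.14747496, 0.06200416]), [0.0004228670792781583, 0.00042286707927811034])
(array([0.49017944, 0.07185373, 0.06468149]), [0.000426292288468638, 0.00042629228846866333])
(array([0.49032683, 0.05867116, 0.06682078]), [0.00044174680774741244, 0.0004417468077474267])
cradle corner [ 0.57235524 -0.2750467   0.008     ] [ 0.58678391 -0.38404504  0.008     ] [ 0.49563196 -0.28506348  0.008     ] [ 0.50996751 -0.39502248  0.008     ]
```

Request:
carry_out(translation=[[6, -2, 0], [12, -4, 0], [18, -6, 0], [24, -8, 0], [30.1, -10, 0]], turn=[-0.18, -0.36, -0.54, -0.72, -0.9], gripper=[0.7, 0.7, 0.7, 0.7, 0.7])

```text
time_s: 7.82
tool_pos: [0.5423, -0.3418, 0.2297]
tool_rot: [180.0, 0.1, -40.5]
force: [1.7, -0.8, 0.4]
grip_width: 0.0609
```

Request:
carry_out(translation=[[0, 0, 0], [0, 0, 0], [0, 0, 0], [0, 0, 0], [0, 0, 0]], turn=[-0.18, -0.36, -0.54, -0.72, -0.84], gripper=[0.7, 0.7, 0.7, 0.7, 0.7])

```text
time_s: 8.45
tool_pos: [0.5417, -0.34, 0.2295]
tool_rot: [-179.9, 0.1, 7.5]
force: [1.3, -0.3, 0.2]
grip_width: 0.0613
```

Request:
carry_out(translation=[[0, 0, 0], [0, 0, 0], [0, 0, 0]], turn=[0, 0, 0], gripper=[0.7, 0.7, 0.7])

```text
time_s: 8.82
tool_pos: [0.5419, -0.3401, 0.2312]
tool_rot: [-180.0, 0.0, 7.2]
force: [-0.6, 0.2, 0.3]
grip_width: 0.0609
```

```bash
python3 - <<'E'
from h import *
st(); snap("wrist","w6"); crop("w6",230,80,160,160,5,"c11")
E
```

```text
{'time_s': 8.825, 'qpos': [51.9425, 19.4026, -28.361, 83.8386, 9.2442, 79.1071, 30.357], 'tool_pos': [0.5419, -0.3401, 0.2312], 'tool_rot': [-179.9836, 0.0198, 7.1638], 'force': [-0.6081, 0.2005, 0.3005], 'wrist_torque': [-0.0222, -0.0496, -0.0441], 'grip_width': 0.0609}
```

View pics/w6.png

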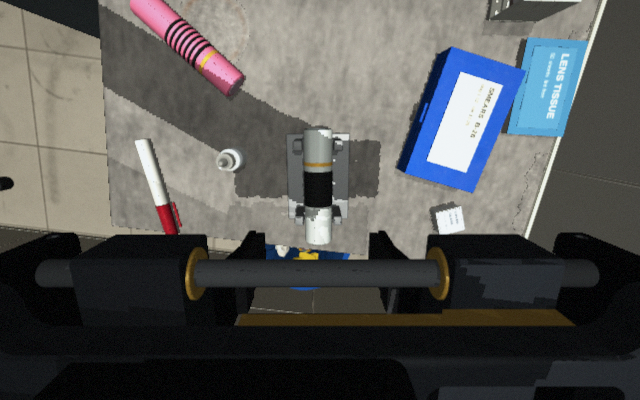

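View pics/c11.png

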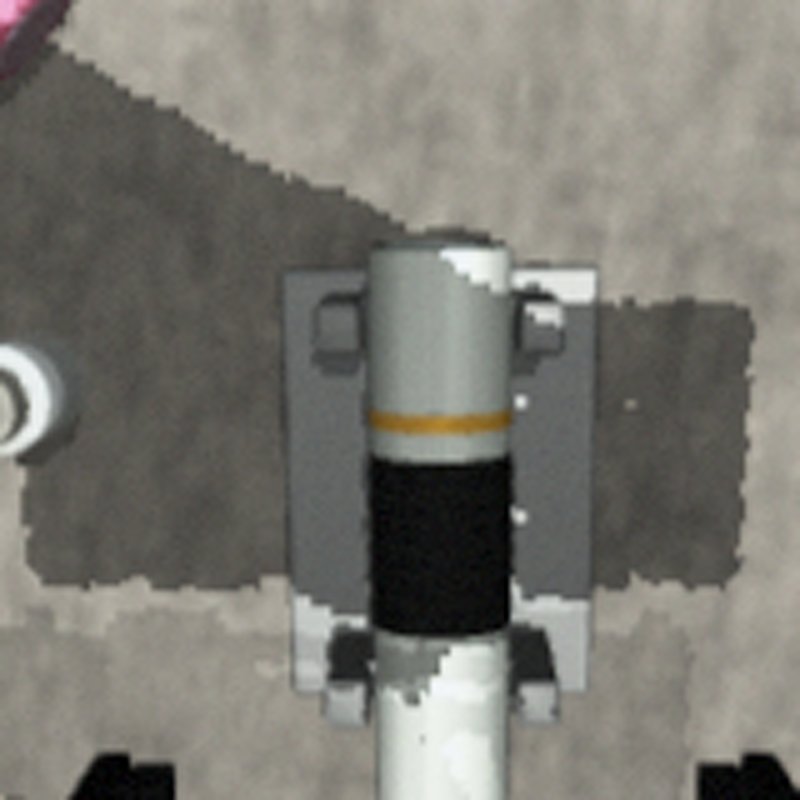

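```bash
python3 - <<'E'
from h import *
c=lambda a,b,z:atz("w6",230+a/5,80+b/5,z)
a,b=c(440,458,.066),c(441,635,.066);print(a.round(4),b.round(4),((a+b)/2).round(4),np.linalg.norm(a-b))
print("far end top",c(438,245,.066).round(4))
for y in (470,620):
    l,r=c(370,y,.05),c(511,y,.05);print("sides",l.round(4),r.round(4),((l+r)/2).round(4))
l,r=c(368,350,.05),c(511,350,.05);print(((l+r)/2).round(4)); l,r=c(378,700,.05),c(509,700,.05);print(((l+r)/2).round(4))
C=np.array([c(*q,.008) for q in((285,268),(598,268),(292,690),(586,690))]);print("cradle",C.round(4).tolist(),C.mean(0).round(4))
# heights: brass ring centre top: t0 crop c2 (255,240) /w6 (440,422); black start, black end
T=lambda a,b:("t0",395+a/7,165+b/7);W=lambda a,b:("w6",230+a/5,80+b/5)
print(tri(T(280,232),W(440,458))[0],tri(T(413,226),W(441,635))[0])
E
```

```text
[ 0.5395 -0.3193  0.066 ] [ 0.5447 -0.3588  0.066 ] [ 0.5421 -0.339   0.066 ] 0.039820153822591894
far end top [ 0.5334 -0.275   0.066 ]
sides [ 0.5244 -0.3265  0.05  ] [ 0.5563 -0.3225  0.05  ] [ 0.5403 -0.3245  0.05  ]
sides [ 0.5284 -0.3617  0.05  ] [ 0.5611 -0.3576  0.05  ] [ 0.5448 -0.3597  0.05  ]
[ 0.5367 -0.2978  0.05  ]
[ 0.548  -0.3791  0.05  ]
cradle [[0.4969, -0.2862, 0.008], [0.5737, -0.2766, 0.008], [0.5095, -0.3952, 0.008], [0.5874, -0.3854, 0.008]] [ 0.5419 -0.3359  0.008 ]
[ 0.53880918 -0.3164335   0.08470172] [ 0.54532706 -0.36756002  0.03878082]
```

Request:
carry_out(translation=[[0, -0.1, 5], [0, -0.1, 10], [0, -0.1, 15], [0, -0.1, 18], [0, -0.1, 19.2]], turn=[0, 0, 0, 0, 0], gripper=[0.7, 0.7, 0.7, 0.7, 0.7])

```text
time_s: 9.5
tool_pos: [0.5406, -0.3386, 0.0375]
tool_rot: [-179.9, 0.1, 7.2]
force: [-0.3, -0.5, 0.2]
grip_width: 0.0612
```

Request:
carry_out(translation=[[0, 0, 0], [0, 0, 0], [0, 0, 0], [0, 0, 0], [0, 0, 0]], turn=[0, 0, 0, 0, 0], gripper=[0.7, 0.7, 0.5, 0.3, 0.25], squeeze=25)

```text
time_s: 10.12
tool_pos: [0.5419, -0.3393, 0.0399]
tool_rot: [180.0, -0.0, 7.2]
force: [-0.4, 0.2, 0.4]
grip_width: 0.0388
```

Request:
carry_out(translation=[[0, 0, 0], [0, 0, 0], [0, 0, 0]], turn=[0, 0, 0], gripper=[0.25, 0.25, 0.25])

```text
time_s: 10.5
tool_pos: [0.5419, -0.3393, 0.0397]
tool_rot: [180.0, -0.0, 7.2]
force: [-0.5, 0.3, 1.6]
grip_width: 0.0311
```

```bash
python3 - <<'E'
from h import *
st(); snap("wrist","w7")
E
```

```text
{'time_s': 10.5, 'qpos': [50.4391, 28.3025, -26.3898, 95.3036, 14.1328, 59.6956, 26.8256], 'tool_pos': [0.5419, -0.3393, 0.0397], 'tool_rot': [179.9847, -0.0154, 7.2216], 'force': [-0.5073, 0.2527, 1.6053], 'wrist_torque': [-0.0324, -0.1837, -0.0557], 'grip_width': 0.0311}
```

View pics/w7.png

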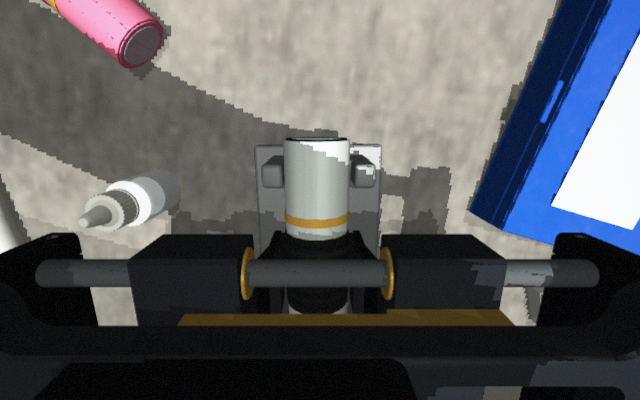

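Request:
carry_out(translation=[[0, 0, -2], [0, 0, -6], [0, 0, -11], [0.1, -3, -15], [0.1, -8, -15]], turn=[0, 0, 0, 0, 0], gripper=[0.25, 0.25, 0.25, 0.25, 0.25])

```text
time_s: 11.18
tool_pos: [0.5344, -0.2614, 0.1947]
tool_rot: [179.7, -0.3, 7.0]
force: [1.3, 0.8, -2.8]
grip_width: 0.0311
```

Request:
carry_out(translation=[[0.1, -5, 0], [0.2, -10, 0], [0.3, -15, 0], [0.4, -20, 0], [0.4, -25, 0]], turn=[0, 0, 0, 0, 0], gripper=[0.25, 0.25, 0.25, 0.25, 0.25])

```text
time_s: 11.8
tool_pos: [0.5046, -0.0096, 0.1905]
tool_rot: [179.9, -0.0, 7.2]
force: [0.0, -0.5, -2.3]
grip_width: 0.0312
```

Request:
carry_out(translation=[[0, -5, 0], [0.2, -10, 0], [0.2, -12.1, 0], [0.2, -12.1, 0], [0.2, -12.1, 0]], turn=[0.08, 0.169, 0.169, 0.169, 0.169], gripper=[0.25, 0.25, 0.25, 0.25, 0.25])

```text
time_s: 12.42
tool_pos: [0.4922, 0.1074, 0.1898]
tool_rot: [179.9, -0.0, -2.6]
force: [-0.4, -0.2, -1.0]
grip_width: 0.0314
```

Request:
carry_out(translation=[[0, 0, 0], [0, 0, 0]], turn=[0, 0], gripper=[0.25, 0.25])

```text
time_s: 12.68
tool_pos: [0.4922, 0.1079, 0.1895]
tool_rot: [180.0, 0.0, -2.6]
force: [0.4, 0.7, -0.7]
grip_width: 0.0312
```

```bash
python3 - <<'E'
from h import *
st(); snap("wrist","w8"); snap("side","s1");snap("top","t2"); crop("s1",230,90,160,150,5,"c12")
E
```

```text
{'time_s': 12.675, 'qpos': [29.2339, 4.9288, -46.3266, 105.3597, 3.7741, 71.2902, -20.7753], 'tool_pos': [0.4922, 0.1079, 0.1895], 'tool_rot': [179.9824, 0.015, -2.5752], 'force': [0.365, 0.6709, -0.7183], 'wrist_torque': [-0.066, -0.0741, -0.0067], 'grip_width': 0.0312}
```

View pics/w8.png

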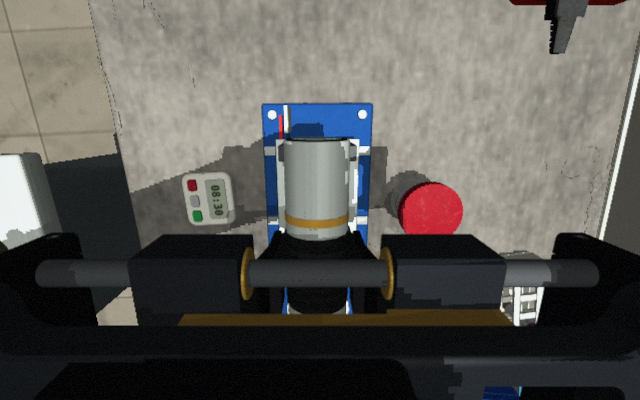

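View pics/c12.png

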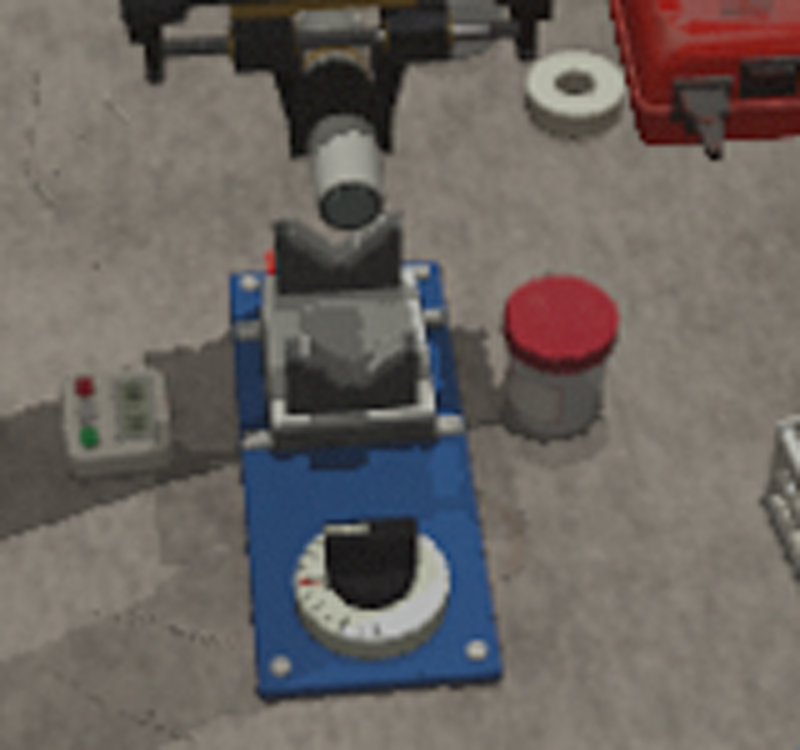

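Request:
carry_out(translation=[[0, -0.1, 3], [0, -0.1, 6], [0, -0.1, 8.5], [0, -0.1, 10], [0, -0.1, 10.6]], turn=[0, 0, 0, 0, 0], gripper=[0.25, 0.25, 0.25, 0.25, 0.25])

```text
time_s: 13.45
tool_pos: [0.4918, 0.11, 0.0829]
tool_rot: [-180.0, 0.1, -2.5]
force: [0.4, 0.3, -1.6]
grip_width: 0.031
```

Request:
carry_out(translation=[[0, 0, 0], [0, 0, 0], [0, 0, 0]], turn=[0, 0, 0], gripper=[0.25, 0.25, 0.25])

```text
time_s: 13.82
tool_pos: [0.4926, 0.1102, 0.0842]
tool_rot: [180.0, -0.1, -2.5]
force: [-0.0, -0.0, -1.7]
grip_width: 0.0316
```

```bash
python3 - <<'E'
from h import *
st(); snap("wrist","w9"); snap("side","s2"); crop("s2",230,90,160,150,5,"c13"); crop("w9",220,60,200,180,4,"c14"); st()
E
```

```text
{'time_s': 13.825, 'qpos': [26.3719, 12.5431, -45.7071, 111.9716, 10.4286, 59.5419, -26.428], 'tool_pos': [0.4926, 0.1102, 0.0842], 'tool_rot': [179.9948, -0.0803, -2.4662], 'force': [-0.0291, -0.0497, -1.6806], 'wrist_torque': [0.0165, -0.1101, -0.0159], 'grip_width': 0.0316}
{'time_s': 13.925, 'qpos': [26.3705, 12.5578, -45.701, 111.9916, 10.4335, 59.5414, -26.4308], 'tool_pos': [0.4924, 0.1101, 0.084], 'tool_rot': [179.9889, -0.0503, -2.4679], 'force': [0.5569, 1.0601, -1.6493], 'wrist_torque': [0.0508, -0.1339, 0.0361], 'grip_width': 0.0315}
```

View pics/c14.png

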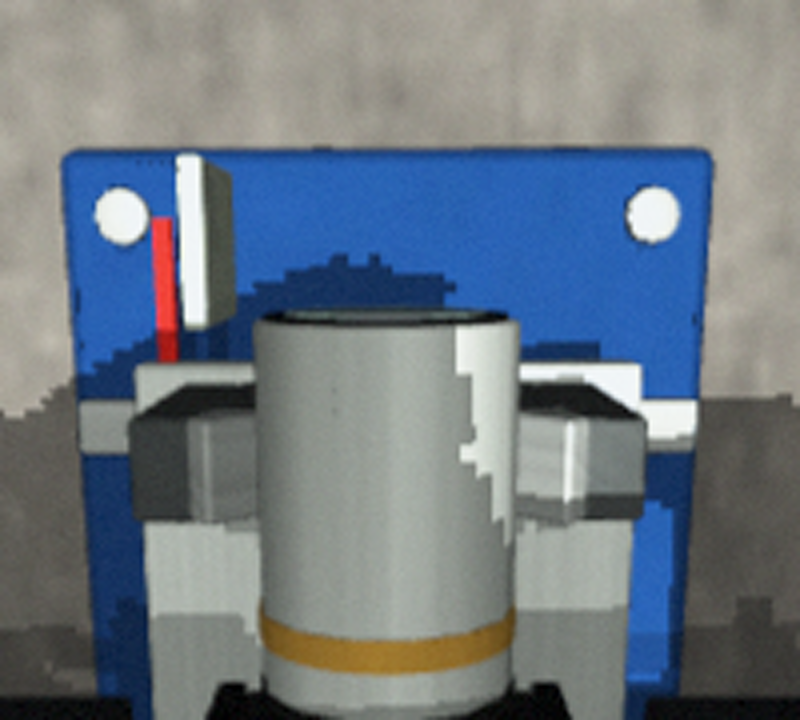

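View pics/c13.png

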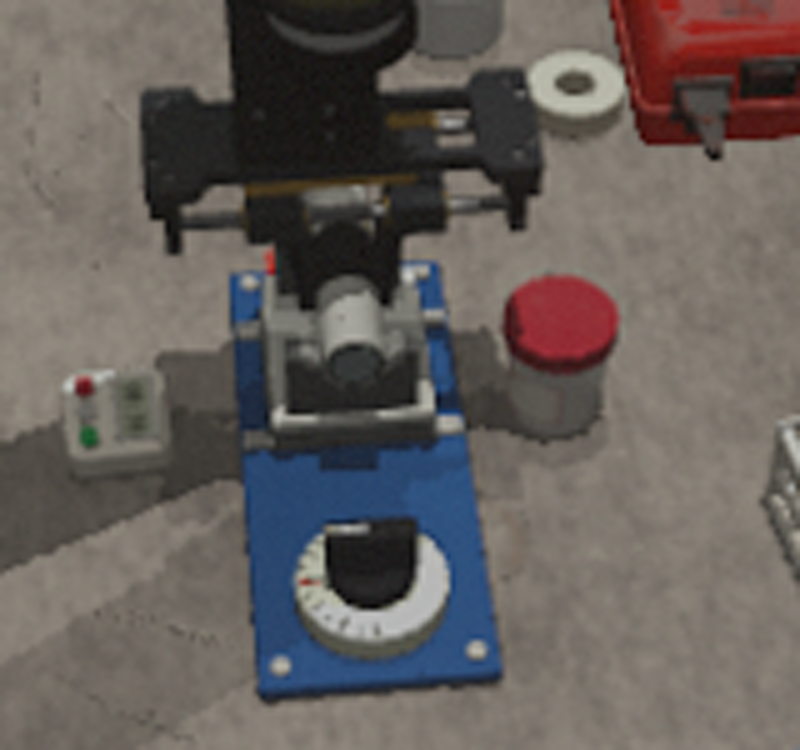

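```bash
python3 - <<'E'
from h import *
c=lambda a,b,z:atz("w9",220+a/4,60+b/4,z)
e=c(387,323,.1103);print("barrel end top",e.round(4)); print("minus 65 =>",(e[:2]-.065*np.array([.0436,.999])).round(4))
print("cheek far top corner outer",c(158,382,.087).round(4),c(628,382,.087).round(4),"near",c(130,425,.087).round(4),c(645,425,.087).round(4))
print("base corners",c(65,152,.012).round(4),c(712,152,.012).round(4))
print("index", c(162,218,.06),c(168,360,.06))
E
```

```text
barrel end top [0.494  0.1746 0.1103]
minus 65 => [0.4912 0.1096]
cheek far top corner outer [0.4649 0.1672 0.087 ] [0.5241 0.1646 0.087 ] near [0.4608 0.1619 0.087 ] [0.5263 0.1591 0.087 ]
base corners [0.4375 0.2015 0.012 ] [0.5537 0.1965 0.012 ]
index [0.46241218 0.18782512 0.06      ] [0.46143246 0.16772071 0.06      ]
```

Request:
carry_out(translation=[[0, 0, 0.3], [0, 0, 0.6], [0, 0, 0.8], [0, 0, 0.8]], turn=[0, 0, 0, 0], gripper=[0.25, 0.25, 0.25, 0.25])

```text
time_s: 14.42
tool_pos: [0.4924, 0.1101, 0.0757]
tool_rot: [180.0, -0.0, -2.5]
force: [0.4, -0.5, 2.3]
grip_width: 0.0313
```

Request:
carry_out(translation=[[0, 0, 0.1], [0, 0, 0.2], [0, 0, 0.2], [0, 0, 0.2]], turn=[0, 0, 0, 0], gripper=[0.25, 0.25, 0.25, 0.25])

```text
time_s: 14.92
tool_pos: [0.4923, 0.1101, 0.0738]
tool_rot: [180.0, -0.0, -2.5]
force: [0.5, -0.8, 3.9]
grip_width: 0.031
```

Request:
carry_out(translation=[[0, 0, 0.1], [0, 0, 0.2], [0, 0, 0.2], [0, 0, 0.2]], turn=[0, 0, 0, 0], gripper=[0.25, 0.25, 0.25, 0.25])

```text
time_s: 15.42
tool_pos: [0.4925, 0.1101, 0.0719]
tool_rot: [180.0, -0.0, -2.5]
force: [-1.2, -1.0, 6.6]
grip_width: 0.0315
```

```bash
python3 - <<'E'
from h import *
st(); snap("wrist","w10"); crop("w10",220,60,200,180,4,"c15"); st()
E
```

```text
{'time_s': 15.425, 'qpos': [25.9041, 13.62, -45.4078, 112.5791, 11.4009, 58.2413, -27.2042], 'tool_pos': [0.4925, 0.1101, 0.0719], 'tool_rot': [179.9931, -0.0439, -2.4656], 'force': [-1.2475, -1.041, 6.5969], 'wrist_torque': [-0.2317, -0.0294, -0.0358], 'grip_width': 0.0315}
{'time_s': 15.475, 'qpos': [25.9061, 13.6163, -45.407, 112.578, 11.404, 58.2395, -27.2058], 'tool_pos': [0.4925, 0.1101, 0.0719], 'tool_rot': [179.9902, -0.051, -2.4685], 'force': [-0.3611, -0.3175, 4.581], 'wrist_torque': [-0.2385, -0.046, -0.0937], 'grip_width': 0.0307}
```

View pics/c15.png

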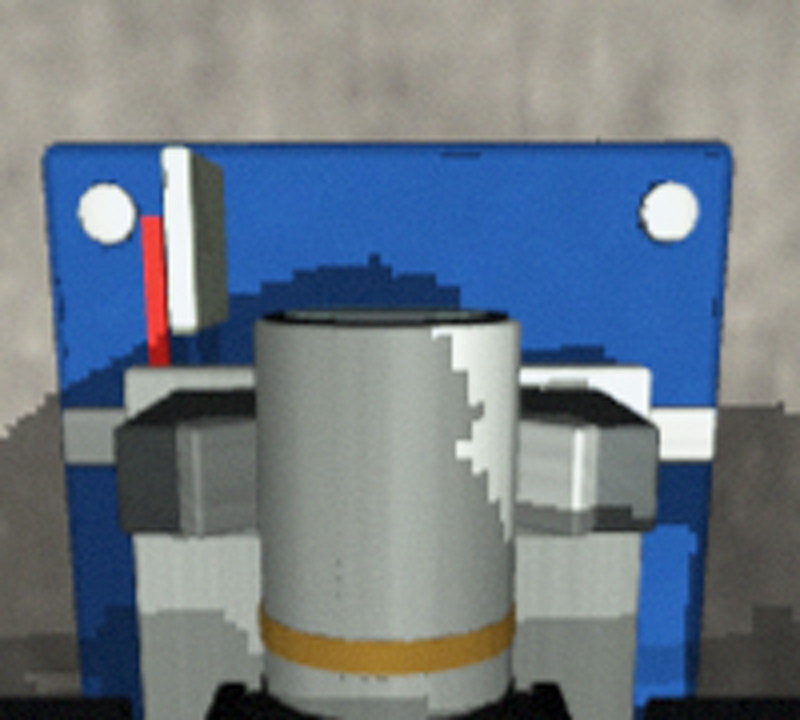

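Request:
carry_out(translation=[[0, 0, 0.06], [0, 0, 0.12], [0, 0, 0.12], [0, 0, 0.12]], turn=[0, 0, 0, 0], gripper=[0.25, 0.25, 0.25, 0.25])

```text
time_s: 15.98
tool_pos: [0.4927, 0.1101, 0.0709]
tool_rot: [180.0, -0.1, -2.5]
force: [-0.2, -2.6, 7.0]
grip_width: 0.0313
```

```bash
python3 - <<'E'
from h import *
st(); snap("wrist","w11"); a=st(); snap("side","s3"); b=st(); snap("top","t3");st()
crop("w11",220,60,200,180,4,"c16"); crop("s3",265,125,80,110,6,"c17"); crop("t3",180,180,150,80,5,"c18")
E
```

```text
{'time_s': 15.975, 'qpos': [25.8572, 13.713, -45.3755, 112.6177, 11.5041, 58.1147, -27.284], 'tool_pos': [0.4927, 0.1101, 0.0709], 'tool_rot': [179.9893, -0.0727, -2.469], 'force': [-0.2199, -2.6205, 7.0224], 'wrist_torque': [-0.2691, -0.0627, -0.088], 'grip_width': 0.0313}
{'time_s': 16.025, 'qpos': [25.859, 13.7143, -45.3773, 112.6141, 11.5047, 58.1195, -27.2815], 'tool_pos': [0.4927, 0.1101, 0.0709], 'tool_rot': [179.9888, -0.0709, -2.4668], 'force': [-0.8763, -1.9689, 6.1888], 'wrist_torque': [-0.2632, -0.056, 0.0184], 'grip_width': 0.0312}
{'time_s': 16.075, 'qpos': [25.8597, 13.7149, -45.3767, 112.6172, 11.5024, 58.115, -27.2848], 'tool_pos': [0.4927, 0.1101, 0.0709], 'tool_rot': [179.9916, -0.0707, -2.4721], 'force': [-0.7558, -0.6652, 6.8101], 'wrist_torque': [-0.2739, -0.086, -0.0582], 'grip_width': 0.0312}
{'time_s': 16.125, 'qpos': [25.8577, 13.7119, -45.3768, 112.6153, 11.5037, 58.1153, -27.2841], 'tool_pos': [0.4927, 0.1101, 0.0709], 'tool_rot': [179.99, -0.0753, -2.4689], 'force': [-0.4596, -0.7778, 7.8014], 'wrist_torque': [-0.2546, -0.0246, -0.0826], 'grip_width': 0.0315}
```

View pics/c16.png

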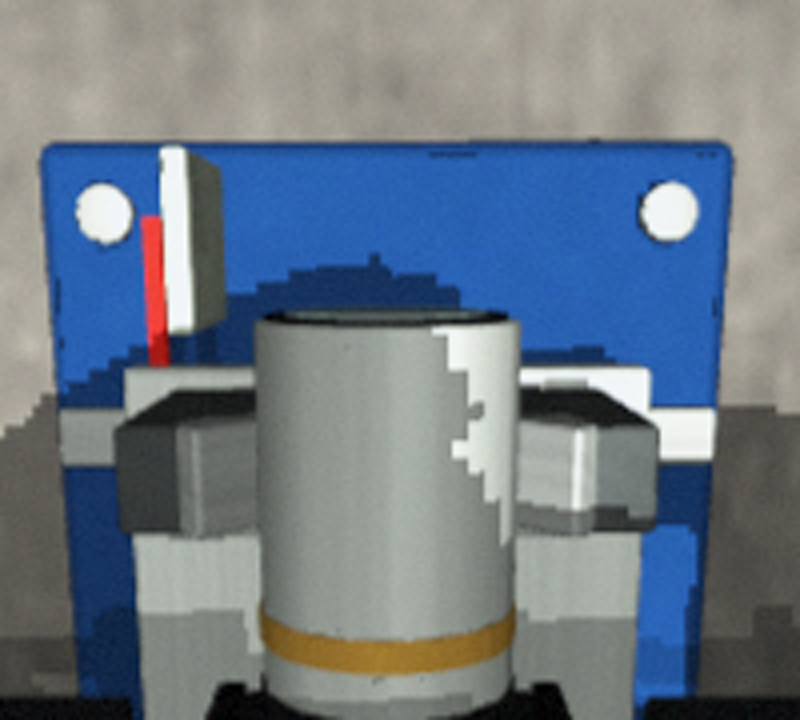

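View pics/c17.png

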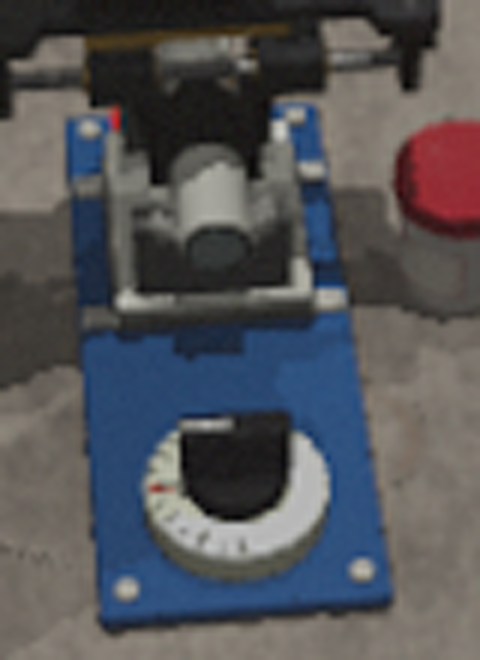

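View pics/c18.png

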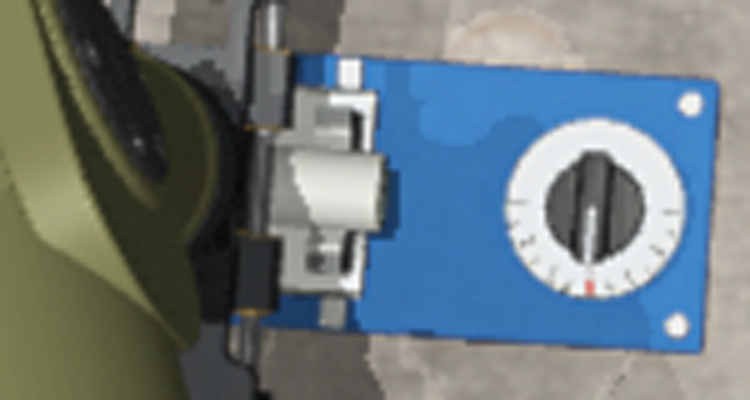

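Request:
carry_out(translation=[[0, 0, 0], [0, 0, 0], [0, 0, 0], [0, 0, 0], [0, 0, 0]], turn=[0, 0, 0, 0, 0], gripper=[0.25, 0.25, 0.25, 0.25, 0.25])

```text
time_s: 16.75
tool_pos: [0.4927, 0.1101, 0.0709]
tool_rot: [180.0, -0.1, -2.5]
force: [-0.1, -0.9, 7.3]
grip_width: 0.0317
```

```bash
python3 - <<'E'
from h import *
F=[]
for i in range(8):
    read_camera("side"); o=telemetry.get_obs(); F.append(np.r_[o["force"],o["wrist_torque"],o["tool_pos"][2]])
print(np.mean(F,0).round(4),np.std(F,0).round(3)); st()
# s0 vs s3: index/cheek shift in side view
for z in(.087,.081): print(proj("s0",[.4573,.06,z]))
E
```

```text
[ 0.0817 -1.3625  7.2501 -0.2721 -0.0372 -0.0573  0.0709] [0.33  0.445 0.333 0.041 0.034 0.021 0.   ]
{'time_s': 17.15, 'qpos': [25.8606, 13.7132, -45.3778, 112.617, 11.5037, 58.1174, -27.2847], 'tool_pos': [0.4927, 0.1101, 0.0709], 'tool_rot': [179.9892, -0.0709, -2.4712], 'force': [0.0956, -1.0992, 7.1044], 'wrist_torque': [-0.2065, -0.0726, -0.0753], 'grip_width': 0.031}
(np.float64(287.26608117041525), np.float64(161.5495463201169))
(np.float64(287.36387156397177), np.float64(163.2110541942647))
```

```bash
python3 -c "
from h import *
sign_off(); st()"
```

```text
the job is handed in; nothing more can be done
the job is handed in; nothing more can be done
```

The job is handed in at about 17 s. The tare knob was set to zero while the V-block was empty. The lens barrel now lies in the V-block, held in the gripper and pressed down.

- **Knob:** After I let go, the wrist camera showed the pointer at 177.5° in world axes. That is fixture −x to within about 0.2°, well inside the tolerance. The last top view still shows it on the red mark.
- **Barrel position:** It sits within about 1–1.5 mm of the V-block centre along the groove, and across the groove the images showed no visible offset. Its yaw matches the fixture's.
- **Press depth:** The mean contact force was about 8.9 N, which gives roughly 5.7 mm of sinking. The tool height gives 5.8–6.5 mm and a rough image scale 5.3 mm, so all three fall inside the 4–8 mm band and well short of the stop. The pressing readings held steady for a second.
- **Bystanders:** I did not touch the cup, timer or dropper bottle. The last views show the cup where it was, but the timer and bottle were not re-checked at the end.

Two points are less certain:
- The red index against the green band could not be read directly, because the scale face is edge-on to the cameras. The press depth therefore rests on force, height and the image scale.
- There is a small residual moment (−0.27 N m) and a −1.4 N force along the groove. This suggests one cheek carries more load than the other, and I left it as it was.

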